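# Fit a solder reel on its sprung spindle into the bench reel stand

### The arm

A 7-joint arm with a two-finger parallel gripper is mounted at the origin on the work surface. World frame = base frame: x ahead of the robot, y to its left, z up, the work surface at z = 0. Lengths are in m, angles in rad, forces in N, time in s.
With the tool pointing down it reaches from about 0.425 to 0.925 m from the base axis. Payload 6.8 kg.
Tool frame: the origin (TCP) lies at the very end of the fingers, on their centre line; the grasp point (between the pads) lies 19 mm behind it; z points along the fingers, x is the direction in which the jaws open and shut, and the axes are right-handed (so a half turn about z gives the same grasp; the last joint's range is limited). The gripper opens to 85 mm and grips with 20 to 120 N. Pads are 22 mm wide; open, the fingers measure 114 mm over their backs; the gripper's body (76 mm by 85 mm) begins 54 mm behind the grasp point. The pads swing forward as they close: fully open they stand 13 mm farther back than shut.
Start: joints at [-1.215, 0.477, 0.022, 1.555, -0.011, 1.109, -0.083], TCP at [0.302, 0.604, 0.231] pointing down, gripper open.
Joint ranges: [-2.96, 2.96], [-0.34, 2.1], [-1.41, 1.46], [0.24, 2.44], [-1.37, 4.51], [0.17, 1.92], [-2.96, 2.96]. Speed limits (rad/s): [2.39, 2.39, 3.14, 3.14, 3.14, 3.14, 3.14].

### API

Orientations are given as a rotation vector (axis times angle).
In Python, from bench import get_obs, imaging, hand_in gives the robot as it stands.
- The arm moves only by the tool send_rows, never from a script. Its argument "motion" is a list of rows, each an object with "dp": the shift along the world's x, y, z in m, a list of three; "rot": the turn, a rotation vector about the world's x, y, z in rad, a list of three; "grip": the finger opening in m, from 0 to 0.0854. In form: [{"dp": [dx, dy, dz], "rot": [ax, ay, az], "grip": grip}, ...]. A call has 1 to 20 rows; each row shifts and turns the pose as measured when the row begins; what a row does not reach is not made up. A row lasts 1/8 s, in which the tool goes at most 62.5 mm and 10.7 degrees, less where a joint would pass 70% of its speed; a pose out of reach is approached as far as the arm can. A call is refused whole if a number of a shift passes 0.0625 or a number of a turn 0.188, either way. A call with a gripper value outside its range is refused whole. The fingers move at their own pace and stop on an object; "grip_force" is the grip in N (left out, the last holds). Time passes only in rows, so rows that do not move let the fingers close. It gives the time, the measured TCP pose, the force and the opening at its end, in the units of the state.
- get_obs(): the state, without advancing time (a new reading comes with each control period).
- imaging.grab_frame(name): name is "scene" or "top" or "wrist"; returns a dict with "img" (384x512x3 uint8, red, green, blue), "fx", "fy", "cx", "cy" (pixels), "R" (3x3) and "t" (3): a world point X has camera coordinates R X + t. Camera axes: x right, y down, z forward; pixel columns grow to the right and rows downward; lengths in m; the calibration is good to about 2 mm. The wrist camera is an equidistant fisheye: a pixel r from the principal point sees the ray r / f radians off the axis. A picture is of the moment at which its call begins. There is no depth.
- hand_in(): hands the job in, once; it reports no verdict.
The state is a dict: "clock": time; "joints": joint angles; "qvel": joint speeds; "tau": joint torques, N m; "tcp_pos": TCP position; "orientation": TCP orientation; "contact_force": force on the tool from outside, world axes, zero at the start; "moment": the same for the moment, N m; "grip_width": finger opening in m.
Only numpy, scipy, OpenCV 4.12 (cv2) and the standard library are available. Lean on these libraries where they do the work, as an engineer would, in place of code of your own. Each camera call takes 0.05 s, during which the arm holds its last target. There are 200 camera calls.

### The job

Pick up the full reel of solder, which is already on its sprung spindle, and fit it between the two end cups of the reel stand: put the thin sprung pin into the narrower cup, press gently along the spindle until the spring gives enough for the thick plain end to swing down in front of the wider cup, then ease off so that the spring slides it fully home without snapping, and let go. Do not ram the spring solid against the stand, and leave the other things on the bench where they are.

Things in the scene. Friction and masses are not known exactly. Their poses are not given: they have to be found in the camera images.
- reel: full reel of bright solder wire tight on a sprung spindle, one rigid piece but for the pin, 0.2 to 0.45 kg. Origin mid-reel on the spindle axis, near the centre of mass. Own y: along the spindle to the sprung pin. At the start it lies on its flanges (eight-sided, 54 across flats, 60 across corners, outer faces at y -22 and +22), axis level, 27 above the bench, own z within a degree of up
- grip (a point): same point as the reel's origin: the middle of the wound barrel, 42 diameter and 36 long between the two flanges (own y -18 to +18), the place to grip it from above, across the axis. Spindle tube: 16 diameter, from own y -88 to +58
- pin_tip (a point): tip of the dark steel sprung pin, 10 diameter, ball-nosed, on the axis at the reel's own y +94 when relaxed (whole spindle 182 long). The pin slides back into the tube by up to 15, then stops solid. The spring pushes with 2.4 N at first and 0.6 N more for each mm, so 11.4 N just before the stop
- plain_end (a point): centre of the flat face of the spindle's thick plain end, on the axis at the reel's own y -88; tube 16 diameter, the last 3 tapering to 12
- rail: the reel stand, fixed. Origin: centre of the underside of its grey base, on the bench; own y along the slotted rail, from the wide cup's side to the narrow cup's; z up. Base 90 (x) by 250 (y), 8 high; rail 40 wide, top 20 high. On it is clamped a U-shaped steel cradle: foot 36 wide, top 24 high, with two low knobs up to 36 high, and an upright plate, 34 wide, at each end carrying a cup
- cradle_mid (a point): point on the cups' common level axis (parallel to the rail's y, 68 above the bench) above the rail's middle. The last user clamped the cradle so that its middle is anywhere from 16 on the -y side to 16 on the +y side of this point: that shift is not reported, so feel or look for it. The clamp holds against ordinary pushes. Cup mouths face each other, 160 apart
- narrow_mid (a point): 80 to +y of cradle_mid: where the narrow cup's mouth would be with the cradle mid-rail (the true mouth is up to 16 off along y, by the cradle's shift). Cup for the pin: bore 14, 10 deep, outside 24 diameter, with a 4 thick plate behind, whose back is 16 beyond the mouth and round top 12 above the axis. Pin has 2 play all round in the bore
- wide_mid (a point): 80 to -y of cradle_mid: where the wide cup's mouth would be with the cradle mid-rail. Cup for the plain end: bore 20, 8 deep, outside 28 diameter, plate back 14 beyond the mouth, round top 14 above the axis. With the pin bottomed in its cup, the plain end clears this mouth once the pin is pushed in over 12. Both ends home: pin pushed in 4, spindle 178 long
- screwdriver: bystander, leave alone: blue-handled screwdriver lying flat, 180 long, handle about 28 thick. Origin at its underside (the spot it was set down on)
- pliers: bystander, leave alone: long-nose pliers with red handles lying flat, 175 long, 45 wide, 13 high. Origin at its underside (the spot it was set down on)
- hex_key: bystander, leave alone: small dark L-shaped hex key, 70 by 25, 6 thick. Origin at its underside (the spot it was set down on)
- spare_spool: bystander, leave alone: empty grey spool with eight-sided flanges (54 across flats) standing on one flange, 44 high; it is not on a spindle. Origin at its underside (the spot it was set down on)
- flux_jar: bystander, leave alone: small jar with a black cap, 48 diameter, 50 high. Origin at its underside (the spot it was set down on)
- brush: bystander, leave alone: green-handled brush lying flat, 170 long. Origin at its underside (the spot it was set down on)
- screw_tray: bystander, leave alone: low black two-compartment tray with screws, 110 by 130, 28 high. Origin at its underside (the spot it was set down on)
Not all that is in view belongs to the job. What is meant by the reel is not yellow, and is the smaller of those in its own colour.

How it is judged:
By the outcome, as a careful person would: the job done as asked, in the order asked, and still so for the second after the job is handed in, with the robot touching nothing.
It also fails if it takes over 69 s, if anything falls off the work surface, if the arm or the gripper's body presses on something with over 40 N, if the wrist force passes 120 N, or if a joint passes its speed limit or range.

## Working session

There is one attempt and no reset: what is moved stays moved. The work goes in short steps, Python scripts to look and compute and a tool call to move; the robot and the scene stay as the last step left them, time stands still between calls to the robot, and variables do not carry over. Pictures are saved under pics/ and viewed, about 8 in all and at most 12, crops included, and the job is handed in when it is done.

Besides the shell and the picture viewer there is one more tool, called after ">>>" in YAML: its name, and indented under it one key for each argument. send_rows: Moves the arm, as the interface text tells. Its arguments: {"type":"object","properties":{"motion":{"type":"array","items":{"type":"object","properties":{"dp":{"type":"array","items":{"type":"number"}},"rot":{"type":"array","items":{"type":"number"}},"grip":{"type":"number"}}}},"grip_force":{"type":"number"}},"required":["motion"]}

```bash
mkdir -p pics; cat > h.py <<'E'
import numpy as np, cv2
from bench import get_obs, imaging, hand_in
def grab(n,fn=None):
    f=imaging.grab_frame(n)
    if fn: cv2.imwrite('pics/'+fn,f['img'][:,:,::-1])
    np.savez('last_'+n,**{k:np.array(v) for k,v in f.items()})
    return f
def load(n): return dict(np.load('last_'+n+'.npz'))
def proj(f,X):
    c=np.asarray(f['R'])@np.asarray(X,float)+np.asarray(f['t'])
    return float(f['fx']*c[0]/c[2]+f['cx']),float(f['fy']*c[1]/c[2]+f['cy'])
def unproj(f,u,v,z):
    R=np.asarray(f['R']);t=np.asarray(f['t'])
    d=R.T@np.array([(u-f['cx'])/f['fx'],(v-f['cy'])/f['fy'],1.]);c=-R.T@t
    return c+d*(z-c[2])/d[2]
E
python3 - <<'E'
from h import *
a=grab('top'); b=grab('scene')
cv2.imwrite('pics/1.png',cv2.resize(a['img'][:,:,::-1],(800,600),interpolation=2))
cv2.imwrite('pics/2.png',cv2.resize(b['img'][:,:,::-1],(800,600),interpolation=2))
for f in(a,b): print(f['fx'],f['cx'],f['cy'],-np.array(f['R']).T@f['t'],np.array(f['R']).round(3).tolist())
print(get_obs())
E
```

```text
475.42205018252247 256.72748468645125 190.00372903144685 [ 0.20328573 -0.0491388   1.68038101] [[0.019, -1.0, 0.001], [-0.979, -0.018, -0.202], [0.202, 0.003, -0.979]]
416.340323723219 254.29710827759493 185.89138677393868 [1.0430936  0.8257992  0.97483658] [[-0.854, 0.52, -0.009], [0.356, 0.571, -0.74], [-0.379, -0.635, -0.673]]
{'clock': 0.1, 'joints': array([-1.21511941,  0.47772904,  0.02237666,  1.55637327, -0.01150367,
        1.10932098, -0.08312892]), 'qvel': array([ 6.87001336e-06, -1.62389599e-03,  2.07166772e-04, -4.40784722e-03,
       -7.42117222e-04,  4.42434288e-04,  5.72098488e-04]), 'tau': array([ 5.17647219e-03, -5.97760391e+01,  1.61399178e+00, -2.81958371e+01,
        1.28871875e-02,  5.02173658e-03, -5.79209683e-06]), 'tcp_pos': array([0.30172943, 0.60319007, 0.2304071 ]), 'orientation': array([ 2.67168048e+00,  1.65087505e+00, -2.15306655e-03]), 'contact_force': array([ 0.73789965, -0.48872287,  0.50395198]), 'moment': array([ 0.00257873, -0.02452086, -0.05358561]), 'grip_width': 0.08511984454624515}
```

View pics/1.png

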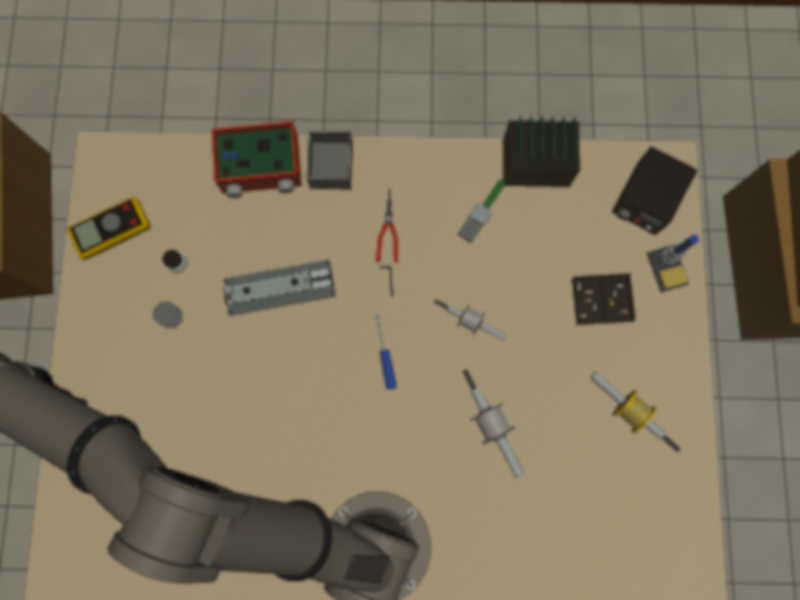

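View pics/2.png

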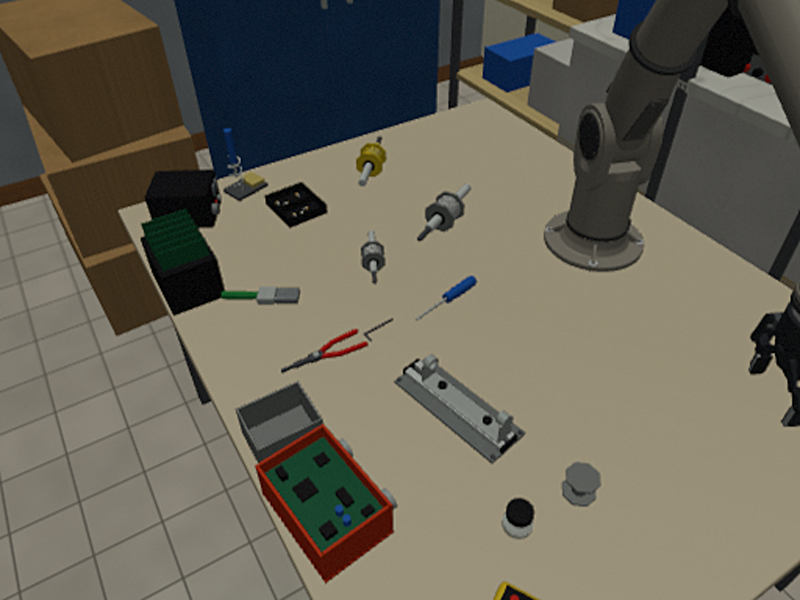

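The top view shows three reels: yellow (635,410), a larger bright one (493,422) and a smaller bright one (470,320). The smaller bright reel fits the description because it isn't yellow and is the smaller of the two in its colour. Its dark pin points to about (437,302). The stand is at (279,287). Next I'll confirm the reel and stand in an enlarged crop.

```bash
python3 - <<'E'
from h import *
a=load('top')['img'];b=load('scene')['img']
def cr(i,x,y,w,h): return cv2.resize(i[y:y+h,x:x+w,::-1],(400,300),interpolation=2)
# x0,y0 in native px
o=np.vstack([np.hstack([cr(a,272,183,60,45),cr(a,136,158,88,66)]),np.hstack([cr(b,208,138,60,45),cr(b,248,218,96,72)])])
cv2.imwrite('pics/3.png',o)
E
```

```text
(no output)
```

View pics/3.png

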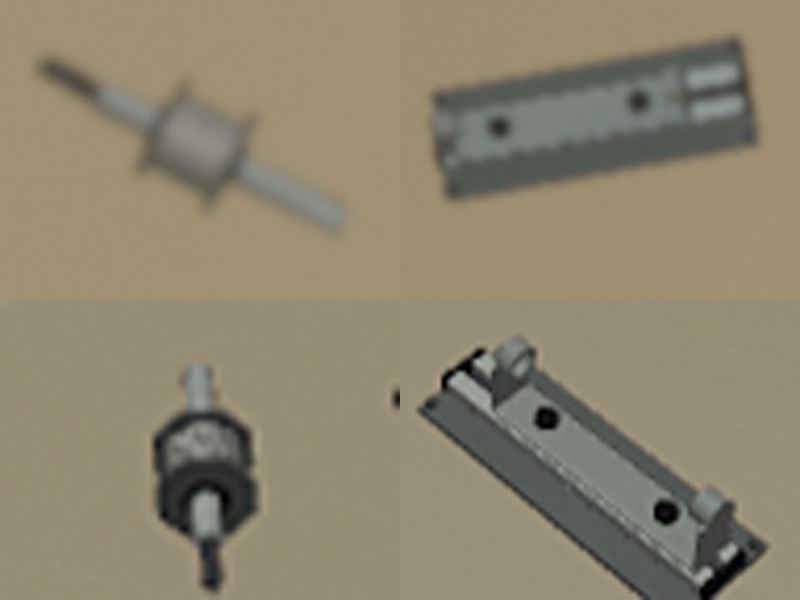

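```bash
python3 - <<'E'
from h import *
a=load('top')
s=400/60
p=unproj(a,272+42/s,183+62/s,.027);q=unproj(a,272+345/s,183+218/s,.027)
d=p-q;L=np.linalg.norm(d);d/=L
print('reel',p,q,L,'org',q+d*.088*L/.182,'yaw of +y axis',np.degrees(np.arctan2(d[1],d[0])))
s=400/88
C=[unproj(a,136+(x-400)/s,158+y/s,.008) for x,y in((433,95),(740,38),(757,143),(450,198))]
C=np.array(C);print(C,C.mean(0));e=(C[0]+C[3]-C[1]-C[2])/2;print(np.linalg.norm(e),np.degrees(np.arctan2(e[1],e[0])), np.linalg.norm(C[0]-C[3]))
# plates in scene
b=load('scene');s=400/96
for x,y,z in((515,340,.081),(712,488,.08)): print(unproj(b,248+(x-400)/s,218+(y-300)/s,z))
from scipy.spatial.transform import Rotation as R
print(R.from_rotvec(get_obs()['orientation']).as_matrix().round(3))
E
```

```text
reel [ 0.53809831 -0.12059865  0.027     ] [ 0.45726567 -0.28100994  0.027     ] 0.17962654578962148 org [ 0.49634959 -0.20344844  0.027     ] yaw of +y axis 63.25606899170734
[[0.58208988 0.36631464 0.008     ]
 [0.63335975 0.12442182 0.008     ]
 [0.54803598 0.1077131  0.008     ]
 [0.4993449  0.3473879  0.008     ]] [0.56570763 0.23645936 0.008     ]
0.24591642982340986 101.72659020972121 0.08488199497651437
[0.57989494 0.16680646 0.081     ]
[0.54262487 0.33706847 0.08      ]
[[ 0.447  0.894 -0.001]
 [ 0.894 -0.447 -0.002]
 [-0.002  0.    -1.   ]]
```

The crop confirms it: upper left is the small bright reel, pin toward (42,62). On the stand the cradle is shifted toward world +y (left). Moving over the stand first so the wrist camera can show which cup is narrow.

>>> send_rows:
  motion:
    - {"dp":[0.032,-0.046,0],"rot":[0,0,-0.113],"grip":0.085}
    - {"dp":[0.032,-0.046,0],"rot":[0,0,-0.113],"grip":0.085}
    - {"dp":[0.032,-0.046,0],"rot":[0,0,-0.113],"grip":0.085}
    - {"dp":[0.032,-0.046,0],"rot":[0,0,-0.113],"grip":0.085}
    - {"dp":[0.032,-0.046,0],"rot":[0,0,-0.113],"grip":0.085}
    - {"dp":[0.032,-0.046,0],"rot":[0,0,-0.113],"grip":0.085}
    - {"dp":[0.032,-0.046,0],"rot":[0,0,-0.113],"grip":0.085}
    - {"dp":[0.032,-0.046,0],"rot":[0,0,-0.113],"grip":0.085}
    - {"dp":[0,0,0],"rot":[0,0,0],"grip":0.085}
    - {"dp":[0,0,0],"rot":[0,0,0],"grip":0.085}

```text
clock: 1.35
tcp_pos: [0.5592, 0.2216, 0.2266]
orientation: [3.129, 0.277, -0.01]
contact_force: [-0.7, 0.3, -0.3]
grip_width: 0.0852
```

```bash
python3 - <<'E'
from h import *
f=grab('wrist')
cv2.imwrite('pics/4.png',cv2.resize(f['img'][:,:,::-1],(800,600),interpolation=2))
print(f['fx'],f['cx'],f['cy'],-np.array(f['R']).T@f['t'],np.array(f['R']).round(3).tolist())
o=get_obs();print(o['tcp_pos'],o['joints'],o['clock'])
E
```

```text
297.3186396354542 258.65818829271535 193.53626718473657 [0.54493375 0.29975434 0.36854245] [[0.984, 0.176, -0.006], [0.169, -0.936, 0.308], [0.049, -0.304, -0.952]]
[0.55940884 0.22107897 0.22666322] [-0.7433932   0.37468996  0.34321716  1.75709107 -0.14401676  1.04033183
 -0.17227082] 1.4
```

View pics/4.png

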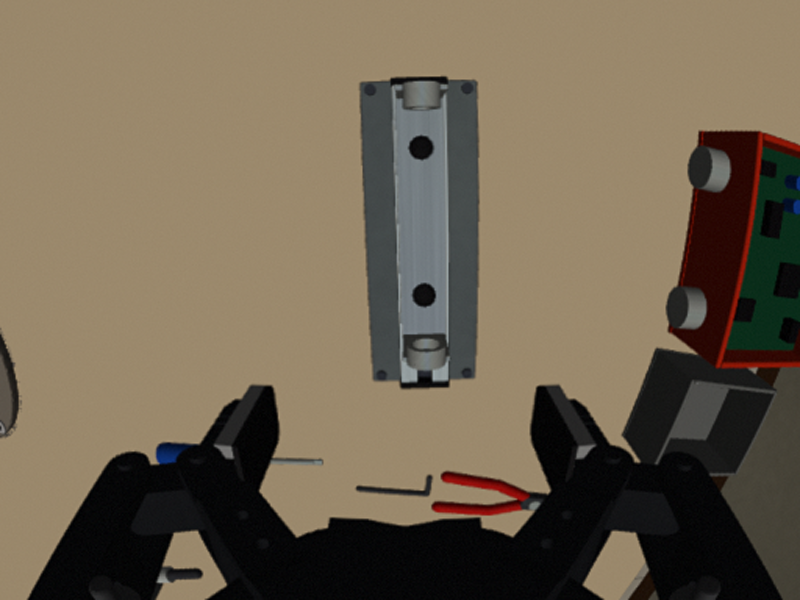

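The wrist view shows the stand upright at (360–478, 80–385). The near cup (426,350) is wider than the far one (421,95) once distance is allowed for, about 1.16:1. So the narrow cup is on the world +y side. An enlarged crop next for the pose and shift.

```bash
cat >> h.py <<'E'
def projw(f,X):
    c=np.asarray(f['R'])@np.asarray(X,float)+np.asarray(f['t'])
    th=np.arctan2(np.hypot(c[0],c[1]),c[2]);ph=np.arctan2(c[1],c[0])
    return np.array([f['fx']*th*np.cos(ph)+f['cx'],f['fy']*th*np.sin(ph)+f['cy']])
E
python3 - <<'E'
from h import *
f=load('wrist');i=f['img'][:,:,::-1]
A=cv2.resize(i[44:124,220:320],(800,640),interpolation=2)[:300]
A=cv2.resize(i[45:82,222:322],None,fx=8,fy=8,interpolation=2)
B=cv2.resize(i[212:250,222:322],None,fx=8,fy=8,interpolation=2)
cv2.imwrite('pics/5.png',np.vstack([A,B])); print(A.shape,B.shape)
E
```

```text
(296, 800, 3) (304, 800, 3)
```

View pics/5.png

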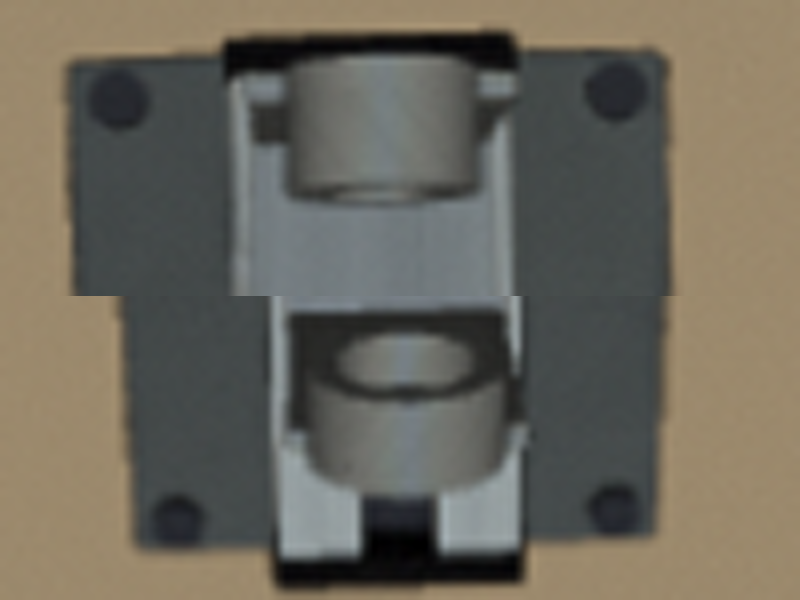

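```bash
python3 - <<'E'
from h import *
from scipy.optimize import least_squares
f=load('wrist')
def px(x,y,top): return np.array([(x+.5)/8-.5+222,((y if top else y-296)+.5)/8-.5+(45 if top else 212)])
B=[((-.045,.125,.008),px(68,63,1)),((.045,.125,.008),px(662,50,1)),((-.045,-.125,.008),px(137,549,0)),((.045,-.125,.008),px(655,537,0))]
n=.08;w=-.08
S=[((-.012,n,.068),px(288,190,1)),((.012,n,.068),px(477,180,1)),((0,n,.056),px(383,203,1)),
((-.010,w,.068),px(335,362,0)),((.010,w,.068),px(478,360,0)),((0,w,.058),px(407,332,0)),((0,w,.078),px(407,390,0))]
def W(p,X,s):
    c,d=np.cos(p[2]),np.sin(p[2]);X=np.array(X);y=X[1]+s
    return np.array([p[0]+c*X[0]-d*y,p[1]+d*X[0]+c*y,X[2]])
def res(p): return np.concatenate([projw(f,W(p,X,0))-q for X,q in B]+[projw(f,W(p,X,p[3]))-q for X,q in S])
r=least_squares(res,[.566,.236,.2,.015]);print(r.x,np.degrees(r.x[2]));print(r.fun.reshape(-1,2).round(2).tolist())
p=r.x
for nme,X in(('narrow',(0,.08,.068)),('wide',(0,-.08,.068)),('mid',(0,0,.068)),('base',(0,-p[3],0))): print(nme,W(p,X,p[3]).round(4))
# separate cup-only fit
r2=least_squares(lambda p:np.concatenate([projw(f,W(p,X,.0))-q for X,q in S]),[.56,.25,.2]);print('cups only',r2.x,[W(r2.x,X,0).round(4).tolist() for X in((0,.08,.068),(0,-.08,.068))])
E
```

```text
[0.56753314 0.23962463 0.20452463 0.01613933] 11.71839810741596
[[-0.67, -0.86], [0.69, -0.6], [-0.46, 1.04], [0.55, 0.81], [-0.23, 0.14], [0.42, 0.97], [-0.31, -0.53], [-0.15, -0.12], [0.19, -0.34], [-0.36, -0.04], [0.32, -0.2]]
narrow [0.548  0.3338 0.068 ]
wide [0.5805 0.1771 0.068 ]
mid [0.5643 0.2554 0.068 ]
base [0.5675 0.2396 0.    ]
cups only [0.56426668 0.25543002 0.2044315 ] [[0.548, 0.3338, 0.068], [0.5805, 0.1771, 0.068]]
```

>>> send_rows:
  motion:
    - {"dp":[-0.006,-0.043,-0.008],"rot":[0,0,-0.066],"grip":0.085}
    - {"dp":[-0.006,-0.043,-0.008],"rot":[0,0,-0.066],"grip":0.085}
    - {"dp":[-0.006,-0.043,-0.008],"rot":[0,0,-0.066],"grip":0.085}
    - {"dp":[-0.006,-0.043,-0.008],"rot":[0,0,-0.066],"grip":0.085}
    - {"dp":[-0.006,-0.043,-0.008],"rot":[0,0,-0.066],"grip":0.085}
    - {"dp":[-0.006,-0.043,-0.008],"rot":[0,0,-0.066],"grip":0.085}
    - {"dp":[-0.006,-0.043,-0.008],"rot":[0,0,-0.066],"grip":0.085}
    - {"dp":[-0.006,-0.043,-0.008],"rot":[0,0,-0.066],"grip":0.085}
    - {"dp":[-0.006,-0.043,-0.008],"rot":[0,0,-0.066],"grip":0.085}
    - {"dp":[-0.006,-0.043,-0.008],"rot":[0,0,-0.066],"grip":0.085}
    - {"dp":[0,0,0],"rot":[0,0,0],"grip":0.085}

```text
clock: 2.78
tcp_pos: [0.4952, -0.1999, 0.1438]
orientation: [-3.05, 0.721, 0.007]
contact_force: [-0.1, -0.0, -0.1]
grip_width: 0.0849
```

```bash
python3 - <<'E'
from h import *
f=grab('wrist')
cv2.imwrite('pics/6.png',cv2.resize(f['img'][:,:,::-1],(800,600),interpolation=2))
o=get_obs();print(o['tcp_pos'],o['orientation'],o['joints'],o['clock'])
E
```

```text
[ 0.49598761 -0.19759287  0.14382138] [-3.04974678  0.71559037  0.00698015] [-0.18595907  0.39908734  0.57067624  2.00113992 -0.30067055  0.82794981
  0.09516505] 2.825
```

View pics/6.png

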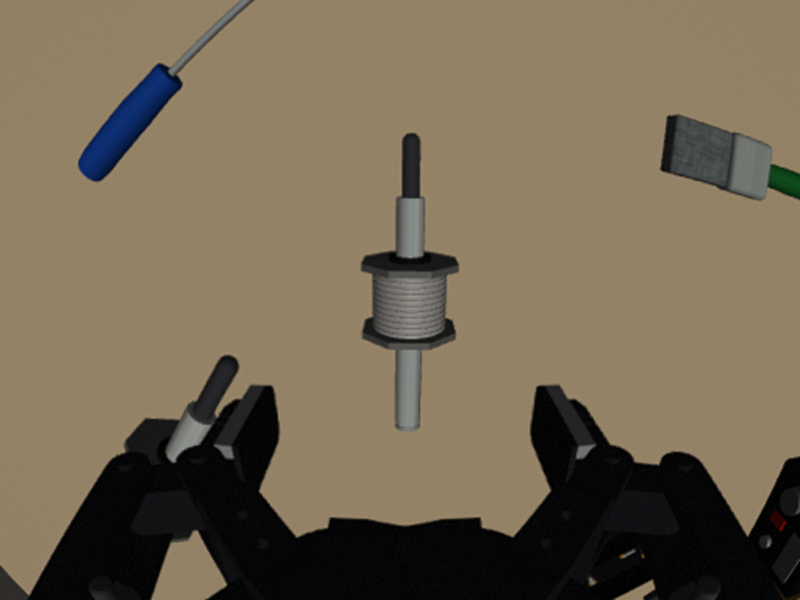

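The wrist view has the small bright reel centred: pin tip (411,134), plain end (407,428), wound barrel about (409,300). The larger reel's pin is at (228,360), near the left finger. I'll compute the reel pose and that clearance.

```bash
python3 - <<'E'
from h import *
from scipy.optimize import least_squares
f=load('wrist')
q=lambda u,v:np.array([(u+.5)/1.5625-.5,(v+.5)/1.5625-.5])
def inv(u,v,z):
    return least_squares(lambda p:projw(f,[p[0],p[1],z])-q(u,v),[.5,-.2]).x
obs=[((0,.094,.027),(411,133)),((0,-.088,.027),(407,429)),((0,.058,.035),(411,198)),((-.0269,.022,.027),(362,265)),((.0269,.022,.027),(458,266))]
def W(p,X):
    c,d=np.cos(p[2]),np.sin(p[2]);return np.array([p[0]+c*X[0]-d*X[1],p[1]+d*X[0]+c*X[1],X[2]])
r=least_squares(lambda p:np.concatenate([projw(f,W(p,X))-q(*u) for X,u in obs]),[.496,-.203,-.46])
print(r.x,np.degrees(r.x[2]),r.fun.reshape(-1,2).round(2).tolist())
print('tip/plain direct',inv(411,133,.027),inv(407,429,.027))
print('big pin tip',inv(229,360,.04),'big tube end',inv(200,408,.04))
o=get_obs();T=cv2.Rodrigues(o['orientation'])[0];print(T.round(3))
print('move',r.x[:2]-o['tcp_pos'][:2],'yaw tool',np.degrees(np.arctan2(T[1,0],T[0,0])))
E
```

```text
[ 0.4949256  -0.20231404 -0.47415808] -27.167256566248213 [[0.27, 1.61], [0.22, -0.86], [-0.17, 2.01], [0.53, -1.68], [-0.84, -1.59]]
tip/plain direct [ 0.53826722 -0.11731824] [ 0.45407305 -0.28145829]
big pin tip [ 0.3805141  -0.18412089] big tube end [ 0.34009931 -0.20418427]
[[ 0.896 -0.445 -0.002]
 [-0.445 -0.896  0.01 ]
 [-0.006 -0.008 -1.   ]]
move [-0.00106201 -0.00472117] yaw tool -26.40850544126809
```

>>> send_rows:
  motion:
    - {"dp":[-0.001,-0.005,-0.03],"rot":[0,0,-0.013],"grip":0.085}
    - {"dp":[0,0,-0.04],"rot":[0,0,0],"grip":0.085}
    - {"dp":[0,0,-0.03],"rot":[0,0,0],"grip":0.085}
    - {"dp":[0,0,0],"rot":[0,0,0],"grip":0.085}

```text
clock: 3.32
tcp_pos: [0.4999, -0.192, 0.0422]
orientation: [-3.045, 0.707, 0.003]
contact_force: [-0.1, 0.4, 0.3]
grip_width: 0.0851
```

>>> send_rows:
  motion:
    - {"dp":[0,0,0],"rot":[0,0,0],"grip":0.085}

```text
clock: 3.45
tcp_pos: [0.5009, -0.1908, 0.043]
orientation: [-3.046, 0.703, 0.001]
contact_force: [-0.3, 0.2, 1.1]
grip_width: 0.085
```

>>> send_rows:
  motion:
    - {"dp":[0,0,0],"rot":[0,0,0],"grip":0.085}

```text
clock: 3.58
tcp_pos: [0.5019, -0.1902, 0.0442]
orientation: [-3.046, 0.701, -0.001]
contact_force: [0.7, 0.5, 0.2]
grip_width: 0.0848
```

>>> send_rows:
  motion:
    - {"dp":[-0.007,-0.012,0],"rot":[0,0,-0.02],"grip":0.085}
    - {"dp":[-0.001,-0.001,-0.001],"rot":[0,0,0],"grip":0.085}

```text
clock: 3.82
tcp_pos: [0.4946, -0.2044, 0.0449]
orientation: [-3.038, 0.733, -0.007]
contact_force: [0.2, -0.8, -0.6]
grip_width: 0.0849
```

>>> send_rows:
  motion:
    - {"dp":[-0.001,-0.001,-0.001],"rot":[0,0,0],"grip":0.085}

```text
clock: 3.95
tcp_pos: [0.4936, -0.2058, 0.0442]
orientation: [-3.038, 0.734, -0.008]
contact_force: [0.0, 0.1, -0.1]
grip_width: 0.085
```

>>> send_rows:
  motion:
    - {"dp":[0.001,0.003,-0.018],"rot":[0,0,0],"grip":0.085}
    - {"dp":[0,0,-0.016],"rot":[0,0,0],"grip":0.085}

```text
clock: 4.2
tcp_pos: [0.4952, -0.2027, 0.009]
orientation: [-3.038, 0.734, -0.011]
contact_force: [0.6, -0.1, 0.9]
grip_width: 0.0848
```

>>> send_rows:
  motion:
    - {"dp":[0,0,0],"rot":[0,0,0],"grip":0.085}

```text
clock: 4.32
tcp_pos: [0.494, -0.2022, 0.0071]
orientation: [-3.038, 0.734, -0.005]
contact_force: [0.1, -0.3, 0.1]
grip_width: 0.0852
```

Position and yaw are right, so I'm closing the gripper.

>>> send_rows:
  motion:
    - {"dp":[0.001,0,0],"rot":[0,0,0],"grip":0.06}
    - {"dp":[0,0,0],"rot":[0,0,0],"grip":0.05}
    - {"dp":[0,0,0],"rot":[0,0,0],"grip":0.03}
    - {"dp":[0,0,0],"rot":[0,0,0],"grip":0.03}
    - {"dp":[0,0,0],"rot":[0,0,0],"grip":0.03}
  grip_force: 90

```text
clock: 4.95
tcp_pos: [0.4951, -0.2022, 0.0075]
orientation: [-3.037, 0.734, -0.006]
contact_force: [0.4, -0.6, -2.8]
grip_width: 0.0398
```

>>> send_rows:
  motion:
    - {"dp":[0,0,0.01],"rot":[0,0,0],"grip":0.03}
    - {"dp":[0,0,0.03],"rot":[0,0,0],"grip":0.03}
    - {"dp":[0,0,0.04],"rot":[0,0,0],"grip":0.03}
    - {"dp":[0,0,0.04],"rot":[0,0,0],"grip":0.03}
    - {"dp":[0,0,0.03],"rot":[0,0,0],"grip":0.03}
    - {"dp":[0,0.02,0],"rot":[0,0,0.05],"grip":0.03}
    - {"dp":[0.005,0.035,0],"rot":[0,0,0.06],"grip":0.03}
    - {"dp":[0.005,0.04,0],"rot":[0,0,0.06],"grip":0.03}
    - {"dp":[0.005,0.04,0],"rot":[0,0,0.06],"grip":0.03}
    - {"dp":[0.005,0.04,0],"rot":[0,0,0.06],"grip":0.03}
    - {"dp":[0.005,0.04,0],"rot":[0,0,0.06],"grip":0.03}
    - {"dp":[0.005,0.04,0],"rot":[0,0,0.06],"grip":0.03}
    - {"dp":[0.005,0.04,0],"rot":[0,0,0.06],"grip":0.03}
    - {"dp":[0.005,0.04,0],"rot":[0,0,0.06],"grip":0.03}
    - {"dp":[0.005,0.035,0],"rot":[0,0,0.06],"grip":0.03}
    - {"dp":[0.005,0.03,0],"rot":[0,0,0.05],"grip":0.03}
    - {"dp":[0.005,0.02,0],"rot":[0,0,0.02],"grip":0.03}
    - {"dp":[0,0.01,0],"rot":[0,0,0],"grip":0.03}
    - {"dp":[0,0,0],"rot":[0,0,0],"grip":0.03}

```text
clock: 7.32
tcp_pos: [0.5342, 0.2533, 0.1519]
orientation: [-3.108, -0.361, 0.039]
contact_force: [-0.4, -0.2, -2.5]
grip_width: 0.0397
```

```bash
python3 - <<'E'
from h import *
f=grab('wrist')
i=f['img'][:,:,::-1]
cv2.imwrite('pics/7.png',cv2.resize(i,(800,600),interpolation=2))
o=get_obs();np.savez('obs7',p=o['tcp_pos'],o=o['orientation']);print(o['tcp_pos'],cv2.Rodrigues(o['orientation'])[0].round(3).tolist(),o['joints'],o['clock'],o['contact_force'],o['moment'],o['grip_width'])
E
```

```text
[0.53429457 0.2524822  0.15196204] [[0.973, 0.228, -0.026], [0.228, -0.974, 0.009], [-0.024, -0.015, -1.0]] [-0.76962627  0.44811705  0.30709494  1.8379001  -0.19355859  0.90238247
 -0.1373795 ] 7.375 [ 0.38577979 -0.34087985 -1.7130209 ] [-0.06365319 -0.0451891  -0.02952608] 0.039807941672069753
```

View pics/7.png

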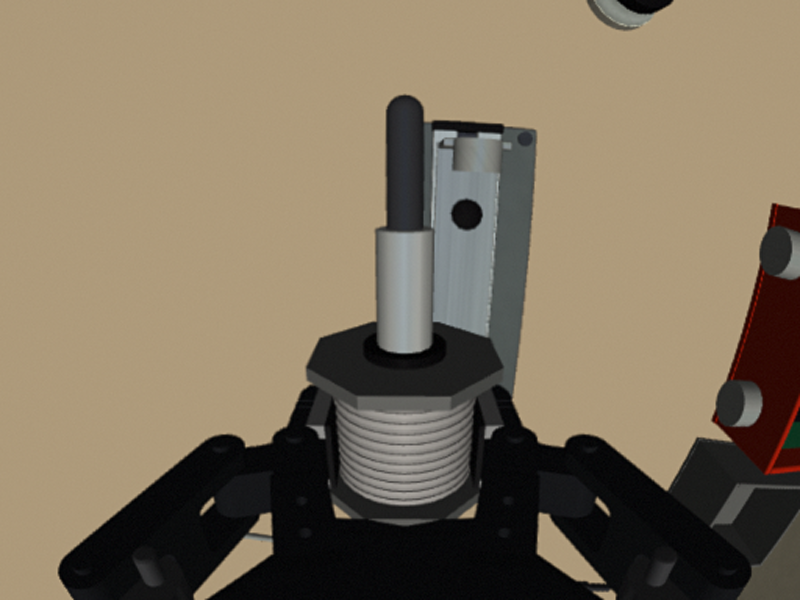

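```bash
python3 - <<'E'
from h import *
from scipy.optimize import least_squares
from scipy.spatial.transform import Rotation as R
f=load('wrist');z=np.load('obs7.npz');T=cv2.Rodrigues(z['o'])[0]
q=lambda u,v:np.array([(u+.5)/1.5625-.5,(v+.5)/1.5625-.5])
# tool frame: x same, reel y = -tool y? , reel z=-tool z
B=np.diag([1,-1,-1.])
obs=[((0,.089,0),(405,114)),((-.008,.058,0),(376,229)),((.008,.058,0),(433,229)),((-.005,.058,0),(387,228)),((.005,.058,0),(422,228)),((-.0112,.022,.027),(360,400)),((.0112,.022,.027),(450,400))]
def W(p,X): # p: offsets in level-reel axes (mm-ish m), pitch about x, yaw about z
    return z['p']+T@B@(np.array([p[0],p[1],.0195+p[4]])+R.from_euler('zx',[p[3],p[2]]).apply(X))
def res(p,o=obs): return np.concatenate([projw(f,W(p,X))-q(*u) for X,u in o])
print(res(np.zeros(5)).reshape(-1,2).round(1).tolist())
r=least_squares(res,np.zeros(5));print('x,y,pitch,yaw,z',r.x.round(4),r.fun.reshape(-1,2).round(1).tolist())
r=least_squares(lambda p:res([p[0],p[1],p[2],p[3],0]),np.zeros(4));print('z fixed',r.x.round(4),r.fun.reshape(-1,2).round(1).tolist())
E
```

```text
[[2.5, 6.9], [1.7, 8.0], [3.5, 8.1], [1.9, 8.6], [3.4, 8.7], [1.3, 7.8], [3.6, 7.8]]
x,y,pitch,yaw,z [-0.0009  0.0035  0.1116  0.0023 -0.0079] [[-0.2, -0.7], [-0.7, 0.1], [0.9, 0.1], [-0.6, 0.7], [0.8, 0.7], [-0.0, -0.4], [-0.2, -0.4]]
z fixed [-0.0009  0.0033 -0.0086  0.0021] [[-0.2, -0.8], [-0.8, 0.2], [1.1, 0.2], [-0.7, 0.8], [0.9, 0.8], [-1.6, -0.4], [1.4, -0.5]]
```

The wrist view shows the reel firmly held: tip (405,96), tube shoulder (405,229), narrow cup (477,155). Next is a pre-insertion pose: 10° tilt, plain end up, pin about 13 mm before the mouth and 20 mm high.

```bash
cat > plan.py <<'E'
from h import *
import sys
from scipy.spatial.transform import Rotation as R
# cradle frame
MID=np.array([.5643,.2554,.068]); YAW=.2045
xp=np.array([np.cos(YAW),np.sin(YAW),0]);d=np.array([-np.sin(YAW),np.cos(YAW),0]);zz=np.array([0,0,1.])
OFF=np.array([-.0005,.002,.0195])   # reel origin in level-tool axes (x', d, z) from TCP
PITCH=0.0                          # reel pitch in hand (+ = pin up)
def tcp_for(Gx,Gy,Gz,th):  # reel origin in cradle frame (m), tilt th deg plain end up (reel)
    t=np.radians(th)+PITCH
    Rt=R.from_rotvec(-xp*t)
    G=MID+xp*Gx+d*Gy+zz*Gz
    M=Rt.as_matrix()@np.column_stack([xp,d,zz])
    return G-M@OFF, Rt.as_matrix()@np.column_stack([xp,-d,-zz])
def show(Gx,Gy,Gz,th):
    o=get_obs();p,M=tcp_for(Gx,Gy,Gz,th)
    C=cv2.Rodrigues(o['orientation'])[0]
    print('dp',(p-o['tcp_pos']).round(4),'rot',R.from_matrix(M@C.T).as_rotvec().round(4),'clk',o['clock'],'F',o['contact_force'].round(1))
    # actual reel state
    A=C@np.diag([1,-1,-1.]);G=o['tcp_pos']+A@OFF-MID
    print('reel now x,y,z mm',(np.array([G@xp,G@d,G@zz])*1e3).round(1),'tilt',np.degrees(-np.arcsin(A[2,1])).round(2)-np.degrees(PITCH),'F along d',round(float(o['contact_force']@d),2))
def bally(y,z,c,th):  # origin for ball centre at (y,z)
    t=np.radians(th); return y-(.089-c)*np.cos(t), z+(.089-c)*np.sin(t)
E
python3 - <<'E'
from plan import *
y,z=bally(.062,.020,0,10);print(y,z);show(0,y,z,10)
E
```

```text
-0.02564789001808651 0.0354546878123568
dp [ 0.0368 -0.0273 -0.0674] rot [-0.1796 -0.0637 -0.0236] clk 7.375 F [ 0.4 -0.3 -1.7]
reel now x,y,z mm [-30.1   4.9 103.5] tilt -0.84 F along d -0.41
```

>>> send_rows:
  motion:
    - {"dp":[0.012,-0.006,0],"rot":[-0.036,-0.013,-0.005],"grip":0.03}
    - {"dp":[0.012,-0.006,-0.01],"rot":[-0.036,-0.013,-0.005],"grip":0.03}
    - {"dp":[0.008,-0.006,-0.02],"rot":[-0.036,-0.013,-0.005],"grip":0.03}
    - {"dp":[0.004,-0.006,-0.02],"rot":[-0.036,-0.013,-0.005],"grip":0.03}
    - {"dp":[0.001,-0.003,-0.014],"rot":[-0.036,-0.013,-0.004],"grip":0.03}
    - {"dp":[0,0,0],"rot":[0,0,0],"grip":0.03}

```text
clock: 8.12
tcp_pos: [0.575, 0.2192, 0.0842]
orientation: [2.937, 0.29, 0.034]
contact_force: [-0.1, 0.4, -3.1]
grip_width: 0.0399
```

```bash
python3 - <<'E'
from plan import *
f=grab('scene');g=grab('wrist')
y,z=bally(.062,.020,0,10);show(0,y,z,10)
o=get_obs();np.savez('obs8',p=o['tcp_pos'],o=o['orientation'])
A=cv2.resize(f['img'][190:315,220:380,::-1],(800,625),interpolation=2)[:600]
cv2.imwrite('pics/8.png',A)
E
```

```text
dp [-0.0052  0.0062 -0.0014] rot [0.0132 0.0097 0.0083] clk 8.225 F [ 0.8  0.1 -3.3]
reel now x,y,z mm [  3.7 -32.5  36.7] tilt 10.85 F along d -0.04
```

View pics/8.png

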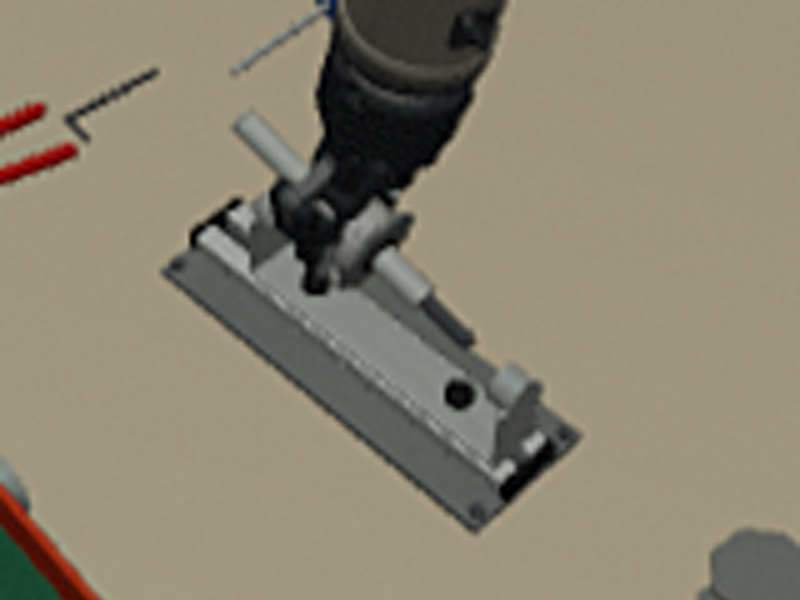

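The scene crop shows the reel tilted above the stand: plain end (243,123), pin tip (470,341), narrow cup about (508,385). Comparing these with prediction to get the pitch in the hand.

```bash
python3 - <<'E'
from plan import *
from scipy.optimize import least_squares
f=load('scene');zc=np.load('obs8.npz');C=cv2.Rodrigues(zc['o'])[0];A=C@np.diag([1,-1,-1.])
q=lambda u,v:np.array([(u+.5)/5-.5+220,(v+.5)/5-.5+190])
obs=[((0,.093,0),(470,341)),((0,-.088,0),(243,123)),((0,.058,0),(425,293))]
def W(p,X): return zc['p']+A@(np.array([p[0],p[1],p[3]])+R.from_euler('x',p[2]).apply(X))
res=lambda p:np.concatenate([np.array(proj(f,W(p,X)))-q(*u) for X,u in obs])
print(res([0,.002,0,.0195]).reshape(-1,2).round(2).tolist())
for x in(-.001,): 
  r=least_squares(lambda p:res([x,p[0],p[1],p[2]]),[0,0,.0195]);print('y,pitch,z',r.x,r.fun.reshape(-1,2).round(2).tolist())
# cup rim check: silhouette of narrow cup
for X in((0,.08,.012),(-.012,.08,0),(.012,.08,0),(0,.08,-.012),(0,.096,.012),(0,-.08,.014)):
  P=MID+xp*X[0]+d*X[1]+zz*X[2];u,v=proj(f,P);print(X,round((u-220)*5),round((v-190)*5))
g=load('wrist')['img'][:,:,::-1]
cv2.imwrite('pics/9.png',cv2.resize(g[0:260,100:420],(800,650),interpolation=2)[:600])
E
```

```text
[[-0.24, 0.04], [-1.03, -0.57], [-0.65, 0.64]]
y,pitch,z [0.00310424 0.01682277 0.01970274] [[0.46, -0.21], [-0.58, -0.22], [-0.02, 0.49]]
(0, 0.08, 0.012) 502 366
(-0.012, 0.08, 0) 515 367
(0.012, 0.08, 0) 485 392
(0, 0.08, -0.012) 498 393
(0, 0.096, 0.012) 526 384
(0, -0.08, 0.014) 287 199
```

View pics/9.png

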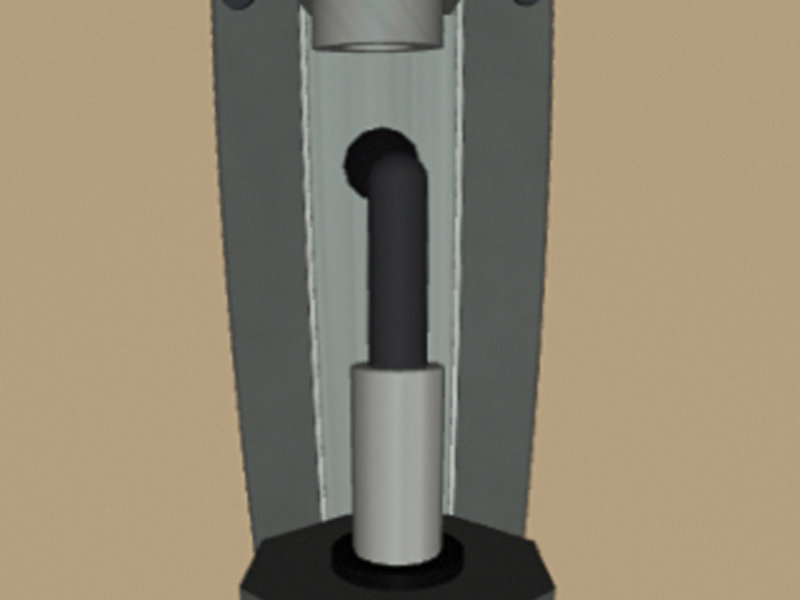

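Pitch in the hand is about 0 and the vertical offset is confirmed. The wrist crop shows the pin tip at (400,155) against the cup centre at x=378, so lateral is +3.7 mm as computed. Correcting that and lowering.

```bash
sed -i 's/^OFF=.*/OFF=np.array([-.0009,.0032,.0195])/' plan.py; python3 - <<'E'
from plan import *
y,z=bally(.062,.0,0,10);show(0,y,z,10)
E
```

```text
dp [-0.0046  0.0051 -0.0211] rot [0.0132 0.0097 0.0083] clk 8.225 F [ 0.8  0.1 -3.3]
reel now x,y,z mm [  3.3 -31.3  36.5] tilt 10.85 F along d -0.04
```

>>> send_rows:
  motion:
    - {"dp":[-0.004,0.005,-0.006],"rot":[0.008,0.006,0.005],"grip":0.03}
    - {"dp":[0,0,-0.008],"rot":[0.003,0.002,0.002],"grip":0.03}
    - {"dp":[0,0,-0.006],"rot":[0,0,0],"grip":0.03}
    - {"dp":[0,0,0],"rot":[0,0,0],"grip":0.03}
    - {"dp":[0,0,0],"rot":[0,0,0],"grip":0.03}

```text
clock: 8.85
tcp_pos: [0.5732, 0.2243, 0.0665]
orientation: [2.954, 0.3, 0.032]
contact_force: [-0.6, 0.3, -3.5]
grip_width: 0.0397
```

```bash
python3 - <<'E'
from plan import *
y,z=bally(.062,.0,0,10);show(0,y,z,10)
E
```

```text
dp [-0.0014 -0.0002 -0.0017] rot [-0.0013  0.0036  0.002 ] clk 8.85 F [-0.6  0.3 -3.5]
reel now x,y,z mm [  1.4 -25.7  17.1] tilt 9.97 F along d 0.39
```

>>> send_rows:
  motion:
    - {"dp":[-0.002,0.004,-0.002],"rot":[0,0.003,0.002],"grip":0.03}
    - {"dp":[-0.001,0.004,0],"rot":[0,0,0],"grip":0.03}
    - {"dp":[0,0,0],"rot":[0,0,0],"grip":0.03}

```text
clock: 9.22
tcp_pos: [0.5701, 0.2333, 0.0647]
orientation: [2.954, 0.304, 0.028]
contact_force: [-0.7, 0.7, -2.5]
grip_width: 0.0397
```

```bash
python3 - <<'E'
from plan import *
g=grab('wrist');f=grab('scene')
y,z=bally(.070,.0,0,10);show(0,y,z,10)
a=cv2.resize(g['img'][20:140,180:330,::-1],(500,400),interpolation=2)
b=cv2.resize(f['img'][245:295,290:340,::-1],(300,300),interpolation=2)
c=np.zeros((400,800,3),np.uint8);c[:,:500]=a;c[:300,500:]=b;cv2.imwrite('pics/10.png',c)
o=get_obs();A=cv2.Rodrigues(o['orientation'])[0]@np.diag([1,-1,-1.])
for X in((0,.089,0),(0,.058,0)):
  u=projw(g,o['tcp_pos']+A@(OFF+X));print('w',X,((u-[180,20])*10/3).round())
for X in((-.012,.08,0),(.012,.08,0),(0,.08,-.012)):
  u=projw(g,MID+xp*X[0]+d*X[1]+zz*X[2]);print('cup',X,((u-[180,20])*10/3).round())
E
```

```text
dp [-0.0001 -0.0008  0.0001] rot [-0.0015  0.001   0.0001] clk 9.325 F [-0.4 -1.2 -2.6]
reel now x,y,z mm [  0.3 -16.9  15.4] tilt 9.93 F along d -1.1
w (0, 0.089, 0) [265. 172.]
w (0, 0.058, 0) [264. 421.]
cup (-0.012, 0.08, 0) [162.  99.]
cup (0.012, 0.08, 0) [363. 100.]
cup (0, 0.08, -0.012) [262.  98.]
```

View pics/10.png

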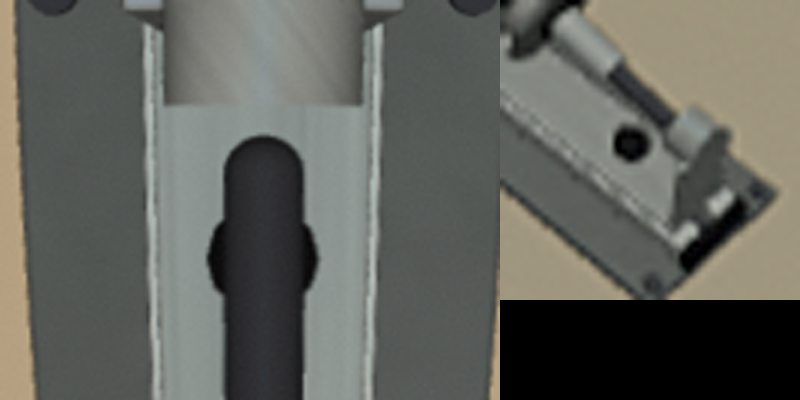

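Lateral alignment is good: pin centre 264, cup centre 264, gap about 4 mm, and the height matches by apparent size. Inserting gently.

>>> send_rows:
  motion:
    - {"dp":[-0.0007,0.002,0],"rot":[0,0,0],"grip":0.03}
    - {"dp":[-0.0006,0.003,0],"rot":[0,0,0],"grip":0.03}
    - {"dp":[-0.0004,0.002,0],"rot":[0,0,0],"grip":0.03}
    - {"dp":[0,0,0],"rot":[0,0,0],"grip":0.03}

```text
clock: 9.82
tcp_pos: [0.5685, 0.2401, 0.0648]
orientation: [2.954, 0.303, 0.028]
contact_force: [-0.2, 0.8, -2.7]
grip_width: 0.0397
```

```bash
python3 - <<'E'
from plan import *
y,z=bally(.083,.0,0,10);show(0,y,z,10)
E
```

```text
dp [-0.001   0.0045 -0.    ] rot [-0.0015  0.0011  0.0002] clk 9.825 F [-0.2  0.8 -2.7]
reel now x,y,z mm [ 0.1 -9.3 15.5] tilt 9.93 F along d 0.87
```

>>> send_rows:
  motion:
    - {"dp":[-0.0005,0.002,0],"rot":[0,0,0],"grip":0.03}
    - {"dp":[-0.0005,0.0025,0],"rot":[0,0,0],"grip":0.03}
    - {"dp":[0,0,0],"rot":[0,0,0],"grip":0.03}

```text
clock: 10.2
tcp_pos: [0.5674, 0.2449, 0.0648]
orientation: [2.954, 0.302, 0.028]
contact_force: [0.5, -0.3, -3.0]
grip_width: 0.0396
```

```bash
python3 - <<'E'
from plan import *
y,z=bally(.085,.0,0.003,10);show(0,y,z,10)
E
```

```text
dp [-0.001   0.0046 -0.0005] rot [-0.0015  0.0011  0.0004] clk 10.2 F [ 0.5 -0.3 -3. ]
reel now x,y,z mm [ 0.  -4.4 15.5] tilt 9.93 F along d -0.41
```

>>> send_rows:
  motion:
    - {"dp":[-0.0004,0.002,-0.0002],"rot":[0,0,0],"grip":0.03}
    - {"dp":[-0.0005,0.0025,-0.0004],"rot":[0,0,0],"grip":0.03}

```text
clock: 10.45
tcp_pos: [0.5667, 0.2483, 0.0643]
orientation: [2.953, 0.301, 0.028]
contact_force: [0.0, -2.6, -2.2]
grip_width: 0.0396
```

```bash
python3 - <<'E'
from plan import *
y,z=bally(.085,.0,0.007,10);show(0,y,z,10)
E
```

```text
dp [-0.0011  0.0051 -0.0007] rot [-0.0001  0.0011  0.0014] clk 10.45 F [ 0.  -2.6 -2.2]
reel now x,y,z mm [ 0.  -0.9 14.9] tilt 10.01 F along d -2.52
```

>>> send_rows:
  motion:
    - {"dp":[0,0,0],"rot":[0,0,0],"grip":0.03}

```text
clock: 10.58
tcp_pos: [0.5668, 0.2476, 0.0643]
orientation: [2.952, 0.3, 0.028]
contact_force: [1.0, -2.5, -1.8]
grip_width: 0.0398
```

>>> send_rows:
  motion:
    - {"dp":[0,0,0],"rot":[0,0,0],"grip":0.03}

```text
clock: 10.7
tcp_pos: [0.5669, 0.247, 0.0643]
orientation: [2.951, 0.299, 0.028]
contact_force: [0.3, -2.8, -2.0]
grip_width: 0.0394
```

Contact at about 2.7 N where predicted (G y ≈ −2.5 mm), so the cup bottom position is confirmed. Pressing along the spindle.

>>> send_rows:
  motion:
    - {"dp":[-0.0005,0.0025,-0.0004],"rot":[0,0,0],"grip":0.03}
    - {"dp":[-0.0005,0.0025,-0.0004],"rot":[0,0,0],"grip":0.03}
    - {"dp":[-0.0005,0.0025,-0.0004],"rot":[0,0,0],"grip":0.03}
    - {"dp":[-0.0005,0.0025,-0.0004],"rot":[0,0,0],"grip":0.03}

```text
clock: 11.2
tcp_pos: [0.5652, 0.2541, 0.0629]
orientation: [2.948, 0.295, 0.026]
contact_force: [0.5, -6.3, -0.6]
grip_width: 0.0397
```

```bash
python3 - <<'E'
from plan import *
y,z=bally(.085,.0,0.0135,10);show(0,y,z,10)
E
```

```text
dp [-0.0009  0.0055 -0.0005] rot [0.0053 0.0008 0.0049] clk 11.2 F [ 0.5 -6.3 -0.6]
reel now x,y,z mm [-0.2  5.2 13.5] tilt 10.31 F along d -6.29
```

>>> send_rows:
  motion:
    - {"dp":[-0.0005,0.003,0],"rot":[0.002,0,0.002],"grip":0.03}
    - {"dp":[-0.0005,0.003,0],"rot":[0.002,0,0.002],"grip":0.03}
    - {"dp":[-0.0005,0.003,0],"rot":[0.002,0,0.002],"grip":0.03}

```text
clock: 11.58
tcp_pos: [0.5647, 0.2573, 0.0631]
orientation: [2.946, 0.298, 0.026]
contact_force: [1.8, -7.8, -1.0]
grip_width: 0.0395
```

```bash
python3 - <<'E'
from plan import *
y,z=bally(.085,.0,0.0135,10);show(0,y,z,10)
E
```

```text
dp [-0.0004  0.0023 -0.0007] rot [0.0067 0.0007 0.003 ] clk 11.575 F [ 1.8 -7.8 -1. ]
reel now x,y,z mm [-0.1  8.4 13.7] tilt 10.39 F along d -8.04
```

>>> send_rows:
  motion:
    - {"dp":[-0.0005,0.0035,-0.0003],"rot":[0.003,0,0.002],"grip":0.03}
    - {"dp":[-0.0005,0.0035,-0.0003],"rot":[0.003,0,0.002],"grip":0.03}

```text
clock: 11.82
tcp_pos: [0.5645, 0.2588, 0.0626]
orientation: [2.945, 0.298, 0.025]
contact_force: [0.9, -9.4, -0.8]
grip_width: 0.0399
```

```bash
python3 - <<'E'
from plan import *
y,z=bally(.085,.0,0.0135,10);show(0,y,z,10)
o=get_obs();A=cv2.Rodrigues(o['orientation'])[0]@np.diag([1,-1,-1.])
print((o['contact_force']+[0,0,3])@A)
E
```

```text
dp [-0.0001  0.0008 -0.0001] rot [0.0075 0.0004 0.0028] clk 11.825 F [ 0.9 -9.4 -0.8]
reel now x,y,z mm [-0.  10.  13.2] tilt 10.42 F along d -9.43
[-1.01415916 -9.67856236  0.48589199]
```

>>> send_rows:
  motion:
    - {"dp":[-0.0007,0.0038,-0.0003],"rot":[0.003,0,0.002],"grip":0.03}
    - {"dp":[-0.0006,0.0034,-0.001],"rot":[0.018,0.0035,0.001],"grip":0.03}
    - {"dp":[-0.0006,0.0033,-0.0018],"rot":[0.0215,0.0045,0.001],"grip":0.03}

```text
clock: 12.2
tcp_pos: [0.564, 0.2602, 0.0596]
orientation: [2.978, 0.299, 0.018]
contact_force: [1.5, -10.6, -0.9]
grip_width: 0.0399
```

```bash
cat > st.py <<'E'
from plan import *
o=get_obs();A=cv2.Rodrigues(o['orientation'])[0]@np.diag([1,-1,-1.])
t=-np.degrees(np.arcsin(A[2,1]))
G=o['tcp_pos']+A@OFF-MID
L=np.hypot(.085-G@d,G[2]);print('c est mm',(89-L*1e3).round(2),'ball z err',1e3*(G[2]-L*np.sin(np.radians(t))),'plain y',1e3*(G@d-.088*np.cos(np.radians(t))),'plain z',1e3*(G[2]+.088*np.sin(np.radians(t))),'tool F',((o['contact_force']+[0,0,3])@A).round(2))
y,z=bally(.085,.0,0.0135,float(sys.argv[1]));show(0,y,z,float(sys.argv[1]))
E
python3 st.py 8
```

```text
c est mm 14.08 ball z err -0.7373737343983542 plain y -76.21817441532247 plain z 23.480530069489735 tool F [ -0.68 -10.84   0.51]
dp [ 0.0003 -0.0003  0.0001] rot [ 0.01   -0.0011  0.0048] clk 12.2 F [  1.5 -10.6  -0.9]
reel now x,y,z mm [-0.2 10.8 10.4] tilt 8.55 F along d -10.64
```

Force and geometry agree on a compression of about 14.0 mm. Easing a touch and swinging down.

>>> send_rows:
  motion:
    - {"dp":[-0.0004,0.0022,-0.0018],"rot":[0.024,0.0045,0.002],"grip":0.03}
    - {"dp":[-0.0004,0.0026,-0.0018],"rot":[0.024,0.0045,0.002],"grip":0.03}

```text
clock: 12.45
tcp_pos: [0.5642, 0.2589, 0.0559]
orientation: [3.021, 0.303, 0.01]
contact_force: [0.2, -8.3, -0.7]
grip_width: 0.0395
```

```bash
python3 st.py 6
```

```text
c est mm 12.38 ball z err -1.1904902523635403 plain y -78.81684114583214 plain z 16.239210615196896 tool F [-1.48 -8.41  1.38]
dp [-0.      0.0013  0.001 ] rot [ 0.0021 -0.0034  0.0049] clk 12.45 F [ 0.2 -8.3 -0.7]
reel now x,y,z mm [-0.1  8.7  6.9] tilt 6.08 F along d -8.21
```

>>> send_rows:
  motion:
    - {"dp":[-0.0009,0.0045,-0.0004],"rot":[0.01,0.001,0.002],"grip":0.03}
    - {"dp":[-0.0006,0.0032,-0.0006],"rot":[0.018,0.003,0.002],"grip":0.03}

```text
clock: 12.7
tcp_pos: [0.5639, 0.2599, 0.0546]
orientation: [3.042, 0.304, 0.007]
contact_force: [1.0, -9.7, -2.5]
grip_width: 0.04
```

```bash
python3 st.py 4
```

```text
c est mm 13.11 ball z err -0.6058878386595604 plain y -78.35722835324823 plain z 13.176873463001598 tool F [-0.91 -9.73 -0.28]
dp [ 0.0003  0.0007 -0.0006] rot [ 0.0148 -0.0008  0.0057] clk 12.7 F [ 1.  -9.7 -2.5]
reel now x,y,z mm [-0.3  9.3  5.8] tilt 4.82 F along d -9.71
```

>>> send_rows:
  motion:
    - {"dp":[-0.0006,0.0034,-0.0015],"rot":[0.0215,0.004,0.003],"grip":0.03}
    - {"dp":[-0.0006,0.0032,-0.0016],"rot":[0.0215,0.004,0.003],"grip":0.03}

```text
clock: 12.95
tcp_pos: [0.564, 0.2601, 0.0511]
orientation: [3.079, 0.31, 0.001]
contact_force: [1.0, -9.0, -1.8]
grip_width: 0.0399
```

```bash
python3 st.py 2
```

```text
c est mm 12.78 ball z err -1.1232471455533173 plain y -79.08322877831186 plain z 6.518580966372209 tool F [-0.81 -9.12  0.8 ]
dp [0.0001 0.001  0.0002] rot [ 0.0122 -0.0016  0.004 ] clk 12.95 F [ 1.  -9.  -1.8]
reel now x,y,z mm [-0.2  8.8  2.4] tilt 2.67 F along d -9.07
```

>>> send_rows:
  motion:
    - {"dp":[-0.0007,0.004,-0.0006],"rot":[0.015,0.002,0.003],"grip":0.03}
    - {"dp":[-0.0006,0.0034,-0.001],"rot":[0.018,0.003,0.003],"grip":0.03}

```text
clock: 13.2
tcp_pos: [0.564, 0.2609, 0.0489]
orientation: [3.106, 0.315, -0.003]
contact_force: [1.6, -9.5, -1.8]
grip_width: 0.0398
```

```bash
python3 st.py 0
```

```text
c est mm 12.99 ball z err -1.1165522665522232 plain y -78.98817462884799 plain z 2.091048818687857 tool F [-0.37 -9.65  0.97]
dp [-0.0001  0.0009 -0.0004] rot [0.0199 0.0004 0.0026] clk 13.2 F [ 1.6 -9.5 -1.8]
reel now x,y,z mm [-0.   9.   0.4] tilt 1.12 F along d -9.63
```

>>> send_rows:
  motion:
    - {"dp":[-0.0006,0.0034,-0.0002],"rot":[0.014,0.002,0.002],"grip":0.03}
    - {"dp":[-0.0006,0.0032,-0.0002],"rot":[0.012,0.001,0.002],"grip":0.03}

```text
clock: 13.45
tcp_pos: [0.5639, 0.2606, 0.0477]
orientation: [3.125, 0.315, -0.005]
contact_force: [1.5, -9.2, -2.6]
grip_width: 0.0401
```

```bash
python3 st.py 0; python3 - <<'E'
from plan import *
f=grab('scene');cv2.imwrite('pics/11.png',cv2.resize(f['img'][200:290,240:360,::-1],(800,600),interpolation=2))
for X in((0,-.08,.014),(0,-.094,.014),(0,-.079,.006)):
  u,v=proj(f,MID+d*X[1]+zz*X[2]);print(X,round((u-240)*6.667),round((v-200)*6.667))
E
```

```text
c est mm 12.37 ball z err -0.7886356854160441 plain y -79.62494846676881 plain z -0.7578794913676167 tool F [-0.32 -9.28  0.39]
dp [-0.      0.0011  0.0008] rot [ 0.0008 -0.0028  0.0034] clk 13.45 F [ 1.5 -9.2 -2.6]
reel now x,y,z mm [-0.1  8.4 -0.8] tilt 0.01 F along d -9.28
(0, -0.08, 0.014) 249 198
(0, -0.094, 0.014) 226 181
(0, -0.079, 0.006) 251 212
```

View pics/11.png

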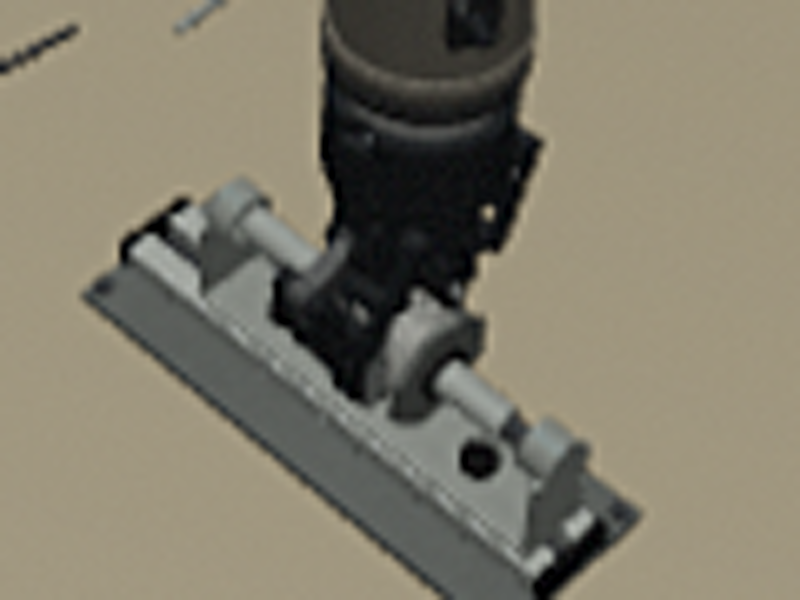

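The plain end is level in front of the wide cup at (245,215), and the pin is in the narrow cup at (525,440). Easing off slowly.

>>> send_rows:
  motion:
    - {"dp":[-0.0004,0.002,0.0006],"rot":[0.002,-0.002,0.003],"grip":0.03}
    - {"dp":[-0.0004,0.0018,0.0001],"rot":[0.002,0,0.001],"grip":0.03}
    - {"dp":[-0.0003,0.0016,0],"rot":[0.002,0,0],"grip":0.03}

```text
clock: 13.88
tcp_pos: [0.5645, 0.2574, 0.0475]
orientation: [3.123, 0.311, -0.002]
contact_force: [0.2, -8.3, -1.1]
grip_width: 0.0401
```

```bash
python3 st.py 0
```

```text
c est mm 9.16 ball z err -1.295886593025587 plain y -82.8329926849511 plain z -0.7200990299501226 tool F [-1.46 -8.17  1.83]
dp [-0.0006  0.0044  0.001 ] rot [ 0.0036 -0.0007  0.0059] clk 13.875 F [ 0.2 -8.3 -1.1]
reel now x,y,z mm [-0.3  5.2 -1. ] tilt 0.2 F along d -8.16
```

>>> send_rows:
  motion:
    - {"dp":[-0.0003,0.0015,0.0005],"rot":[0.002,0,0.003],"grip":0.03}
    - {"dp":[-0.0003,0.0013,0.0002],"rot":[0.002,0,0.002],"grip":0.03}
    - {"dp":[-0.0002,0.0011,0],"rot":[0.001,0,0.001],"grip":0.03}

```text
clock: 14.25
tcp_pos: [0.565, 0.2555, 0.0477]
orientation: [3.121, 0.314, -0.001]
contact_force: [0.3, -5.5, -1.4]
grip_width: 0.0399
```

```bash
python3 st.py 0
```

```text
c est mm 7.25 ball z err -1.2755592580910553 plain y -84.73974833602904 plain z -0.421634173642626 tool F [-0.77 -5.42  1.61]
dp [-0.0011  0.0063  0.0008] rot [ 0.0051 -0.0001  0.004 ] clk 14.25 F [ 0.3 -5.5 -1.4]
reel now x,y,z mm [-0.2  3.3 -0.9] tilt 0.29 F along d -5.41
```

>>> send_rows:
  motion:
    - {"dp":[-0.0002,0.001,0.0002],"rot":[0.002,0,0.002],"grip":0.03}
    - {"dp":[-0.0002,0.0009,0],"rot":[0.002,0,0.002],"grip":0.03}
    - {"dp":[-0.0001,0.0007,0],"rot":[0.001,0,0],"grip":0.03}
    - {"dp":[-0.0001,0.0005,0],"rot":[0.001,0,0],"grip":0.03}

```text
clock: 14.75
tcp_pos: [0.5655, 0.2535, 0.0474]
orientation: [3.121, 0.315, -0.0]
contact_force: [0.1, -5.2, -0.6]
grip_width: 0.04
```

```bash
python3 st.py 0
```

```text
c est mm 5.18 ball z err -1.5130976039382047 plain y -86.81051970460874 plain z -0.6464547761431014 tool F [-0.92 -5.15  2.33]
dp [-0.0016  0.0083  0.0011] rot [0.0051 0.0003 0.0035] clk 14.75 F [ 0.1 -5.2 -0.6]
reel now x,y,z mm [-0.1  1.2 -1.1] tilt 0.29 F along d -5.14
```

>>> send_rows:
  motion:
    - {"dp":[-0.0001,0.0006,0.0004],"rot":[0.002,0,0.001],"grip":0.03}
    - {"dp":[-0.0001,0.0005,0.0002],"rot":[0.001,0,0],"grip":0.03}
    - {"dp":[0,0.0002,0],"rot":[0,0,0],"grip":0.03}

```text
clock: 15.12
tcp_pos: [0.5656, 0.2526, 0.0477]
orientation: [3.121, 0.314, -0.0]
contact_force: [0.6, -4.5, -1.5]
grip_width: 0.04
```

```bash
python3 st.py 0
```

```text
c est mm 4.28 ball z err -1.2387195047499535 plain y -87.71454173691421 plain z -0.40101074047035795 tool F [-0.32 -4.56  1.51]
dp [-0.0017  0.0092  0.0008] rot [0.0049 0.0002 0.0039] clk 15.125 F [ 0.6 -4.5 -1.5]
reel now x,y,z mm [-0.2  0.3 -0.8] tilt 0.28 F along d -4.55
```

>>> send_rows:
  motion:
    - {"dp":[0,0,0],"rot":[0,0,0],"grip":0.03}
    - {"dp":[0,0,0],"rot":[0,0,0],"grip":0.03}
    - {"dp":[0,-0.0003,0],"rot":[0,0,0],"grip":0.03}

```text
clock: 15.5
tcp_pos: [0.5657, 0.2523, 0.0477]
orientation: [3.121, 0.314, -0.0]
contact_force: [0.5, -4.1, -1.6]
grip_width: 0.0397
```

```bash
python3 st.py 0
```

```text
c est mm 4.02 ball z err -1.266411299165458 plain y -87.97266924755041 plain z -0.4068387501384609 tool F [-0.33 -4.12  1.42]
dp [-0.0018  0.0094  0.0008] rot [0.005  0.0003 0.0038] clk 15.5 F [ 0.5 -4.1 -1.6]
reel now x,y,z mm [-0.2  0.  -0.8] tilt 0.28 F along d -4.11
```

>>> send_rows:
  motion:
    - {"dp":[0.0001,-0.0008,0],"rot":[0,0,0],"grip":0.03}
    - {"dp":[0.0001,-0.0008,0],"rot":[0,0,0],"grip":0.03}

```text
clock: 15.75
tcp_pos: [0.5657, 0.2523, 0.0477]
orientation: [3.122, 0.315, 0.0]
contact_force: [0.0, -1.3, -2.2]
grip_width: 0.0401
```

```bash
python3 st.py 0
```

```text
c est mm 3.93 ball z err -1.1102653811957348 plain y -88.06705622694994 plain z -0.551495813266028 tool F [-0.25 -1.26  0.83]
dp [-0.0018  0.0095  0.0008] rot [0.0032 0.0004 0.0031] clk 15.75 F [ 0.  -1.3 -2.2]
reel now x,y,z mm [-0.2 -0.1 -0.8] tilt 0.18 F along d -1.26
```

>>> send_rows:
  motion:
    - {"dp":[0.0002,-0.0012,0],"rot":[0,0,0],"grip":0.03}
    - {"dp":[0.0002,-0.0012,0],"rot":[0,0,0],"grip":0.03}

```text
clock: 16.0
tcp_pos: [0.5656, 0.2523, 0.0477]
orientation: [3.125, 0.318, 0.0]
contact_force: [-1.2, 1.5, -4.2]
grip_width: 0.0397
```

```bash
python3 st.py 0
```

```text
c est mm 3.87 ball z err -0.8207385589477322 plain y -88.12934661477665 plain z -0.7286941236473328 tool F [-0.87  1.75 -1.2 ]
dp [-0.0017  0.0095  0.0008] rot [0.0005 0.0003 0.0019] clk 16.0 F [-1.2  1.5 -4.2]
reel now x,y,z mm [-0.2 -0.1 -0.8] tilt 0.03 F along d 1.75
```

Fully home: the plain end bottomed at about 3.9 mm compression and the axial force reversed sign. Settling down slightly, then letting go gently.

>>> send_rows:
  motion:
    - {"dp":[0,0.0005,-0.0006],"rot":[0,0,0],"grip":0.03}
    - {"dp":[0,0.0002,-0.0006],"rot":[0,0,0],"grip":0.03}
  grip_force: 60

```text
clock: 16.25
tcp_pos: [0.566, 0.2524, 0.047]
orientation: [3.124, 0.318, 0.001]
contact_force: [-1.5, -2.0, 2.1]
grip_width: 0.0399
```

```bash
python3 st.py 0
```

```text
c est mm 3.92 ball z err -1.5705478435903428 plain y -88.06684357216876 plain z -1.3704402317782531 tool F [-1.82 -1.64  5.09]
dp [-0.002   0.0094  0.0015] rot [0.001  0.0006 0.0017] clk 16.25 F [-1.5 -2.   2.1]
reel now x,y,z mm [ 0.1 -0.1 -1.5] tilt 0.07 F along d -1.63
```

>>> send_rows:
  motion:
    - {"dp":[0,0,0],"rot":[0,0,0],"grip":0.045}
    - {"dp":[0,0,0],"rot":[0,0,0],"grip":0.055}
    - {"dp":[0,0,0],"rot":[0,0,0],"grip":0.07}
    - {"dp":[0,0,0],"rot":[0,0,0],"grip":0.085}
    - {"dp":[0,0,0],"rot":[0,0,0],"grip":0.085}
    - {"dp":[0,0,0],"rot":[0,0,0],"grip":0.085}

```text
clock: 17.0
tcp_pos: [0.5672, 0.2542, 0.048]
orientation: [-3.124, -0.319, -0.006]
contact_force: [-0.4, 0.0, 0.0]
grip_width: 0.0852
```

```bash
python3 st.py 0
```

```text
c est mm 5.46 ball z err -0.46903976530947805 plain y -86.54325712581438 plain z -0.59911015048756 tool F [-0.42  0.09  3.02]
dp [-0.0033  0.0075  0.0005] rot [-0.0015  0.0037  0.0007] clk 17.0 F [-0.4  0.   0. ]
reel now x,y,z mm [ 1.7  1.5 -0.5] tilt -0.04 F along d 0.09
```

>>> send_rows:
  motion:
    - {"dp":[-0.001,-0.002,0.008],"rot":[0,0,0],"grip":0.085}
    - {"dp":[-0.0005,0,0.015],"rot":[0,0,0],"grip":0.085}
    - {"dp":[0,0,0.025],"rot":[0,0,0],"grip":0.085}
    - {"dp":[0,0,0.03],"rot":[0,0,0],"grip":0.085}
    - {"dp":[0,0,0.04],"rot":[0,0,0],"grip":0.085}
    - {"dp":[0,0,0.04],"rot":[0,0,0],"grip":0.085}
    - {"dp":[0,-0.03,0.03],"rot":[0,0,0],"grip":0.085}
    - {"dp":[0,-0.03,0],"rot":[0,0,0],"grip":0.085}
    - {"dp":[0,0,0],"rot":[0,0,0],"grip":0.085}
    - {"dp":[0,0,0],"rot":[0,0,0],"grip":0.085}

```text
clock: 18.25
tcp_pos: [0.5657, 0.191, 0.2524]
orientation: [-3.12, -0.319, -0.019]
contact_force: [0.4, 0.5, 0.1]
grip_width: 0.0848
```

```bash
python3 - <<'E'
from h import *
f=grab('scene');g=grab('wrist')
a=cv2.resize(f['img'][200:290,240:360,::-1],(400,300),interpolation=2)
b=cv2.resize(g['img'][20:260,120:400,::-1],(400,343),interpolation=2)
c=np.zeros((343,800,3),np.uint8);c[:300,:400]=a;c[:,400:]=b;cv2.imwrite('pics/12.png',c)
o=get_obs();print(o['tcp_pos'],o['contact_force'])
E
```

```text
[0.56565324 0.19097697 0.25185132] [0.48998864 0.10931036 0.65394855]
```

View pics/12.png

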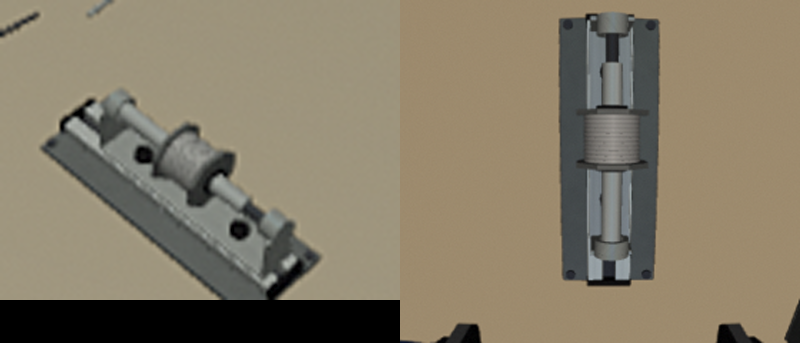

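Both views show the reel level between the cups. The plain end is in the wide cup (612,245), the pin is in the narrow cup (612,35), and the gripper is clear.

```bash
python3 -c "
from bench import hand_in
print(hand_in())"
```

```text
the job is handed in; nothing more can be done
None
```

The reel is fitted between the two cups of the stand, and I handed the job in at about 18 s of the 69 s allowed.

- **Which reel:** I took the smaller of the two bright reels, not the yellow one. The cradle measured about 16 mm shifted toward the narrow cup.
- **Fitting:**
  - The pin went into the narrow cup with the spindle tilted 10°, and touched bottom where predicted.
  - I pressed until the plain end cleared the wide cup. Compression peaked at about 14.1 mm of the 15 mm before solid, at about 10.8 N.
  - I swung the plain end down level, then eased off over about 2 s. The plain end bottomed at about 3.9 mm compression (nominal 4), and the axial force fell to zero.
- **Last checks:** After release, the scene and wrist pictures show the spindle level with both ends in their cups. The gripper is about 0.2 m up and reads almost no force.
- **Disagreements:**
  - Compression from force and from position differed by up to about 1 mm at times, but agreed at the peak.
  - The arm drifted about 1 mm per row, which I corrected as I went.
  - The gripper read about 39.8 mm on the 42 mm barrel. I saw no slip.
- **Not checked:** I did not take a last picture of the whole bench. The only contacts I noticed were with the reel and the stand.

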